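# Refit the pivot pin of a hand-lever bracket at the key-cutting stall

### The job

Take the pivot pin out of its wooden block and thread it down through the slotted top plate of the lever bracket, the eye of the lever below it and the hole of the bearing plate under that, until the pin's black grip sits flat on the top plate; then let go. The three openings do not line up exactly, so feel your way with light pressure (a few newtons, never more than 30) instead of forcing the pin, and leave the other things on the bench alone.

Things in the scene. Friction and masses are not known exactly. Their poses are not given: they have to be found in the camera images.
- bracket: Grey steel lever bracket fixed to the bench, base plate 250 x 120 x 12 mm. Origin on the bench, straight below the slot's centre; x runs from the back wall (centred at x = -41 mm) along the lever to its pivot post (x = 110 mm), z up. From the top down the pin meets: top plate, lever eye, bearing plate, then free space from 30 down to 12 mm. Only two 4 mm screw heads stand above the top plate.
- slot (a point): Centre of the slot, in the upper face of the bracket's top plate, 100 mm above the bench. Plate 10 mm thick, 94 (x) x 90 (y) mm; slot 16 mm wide in the bracket's x, 38 mm long in its y, open right through. Axes as the bracket's.
- eye_mid (a point): Point on the bracket, straight below the slot's centre, level with the top of the lever's eye plate (74 mm up). Dark steel, 12 mm thick, 60 mm wide, with a hole 15 mm wide in x and 13.5 mm in y, at x = 0 but anywhere from y = -9.5 to +9.5 mm of this point: not measured. The lever swings sideways with some friction (about 1 N at the eye, at most 13 mm either way) and stays where left; it does not sink when pressed.
- bearing_mid (a point): Point on the bracket, straight below the slot's centre, level with the top of the aluminium bearing plate (42 mm up), which is 12 mm thick and 56 mm wide in y, with a hole 15 mm wide in x and 13.5 mm in y, at x = 0 but anywhere from y = -6.5 to +6.5 mm of this point: not measured. This plate is screwed fast and cannot be shifted.
- pin_grip (a point): Pivot pin, 130 mm tall, about 130 g, starting upright in the wooden block with its grip resting on the block's top. Black square grip, 24 x 24 mm and 50 mm tall, above a round steel shaft 12 mm in diameter and 80 mm long, with a 1.5 mm chamfer to a flat 10.4 mm tip. The point is the centre of the grip: 25 mm above the grip's flat underside and 105 mm above the tip; x and y are square to its flat sides, z runs up. When the pin is home the point is 125 mm above the bench.
- block: Fixed wooden block 75 x 75 x 92 mm that holds the pin in a 17 mm square hole from its top; origin at the centre of its underside, z up.
- oil: Grey oil bottle, 44 mm in diameter and 110 mm tall, a bystander; origin at the centre of its underside.
- keytray: Grey open plastic tray 120 x 160 x 35 mm, a bystander; origin at the centre of its underside.
- driver: Screwdriver with a wooden handle lying on the bench, a bystander.
- pin: The same pivot pin by its origin: the centre of its tip's end face; z up the pin.
Not all that is in view belongs to the job. There is more than one size of the pin; the job needs the middle-sized.

How it is judged:
By the outcome, as a careful person would: the job done as asked, in the order asked, and still so for the second after the job is handed in, with the robot touching nothing.
It also fails if it takes over 72 s, if anything falls off the work surface, if the arm or the gripper's body presses on something with over 40 N, if the wrist force passes 120 N, or if a joint passes its speed limit or range.

### The arm

A 6-joint arm with a two-finger parallel gripper is mounted at the origin on the work surface. World frame = base frame: x ahead of the robot, y to its left, z up, the work surface at z = 0. Lengths are in m, angles in rad, forces in N, time in s.
With the tool pointing down it reaches from about 0.35 to 0.975 m from the base axis. Payload 4.9 kg.
Tool frame: the origin (TCP) lies on the centre line of the jaws, within the pads' length; the fingertips stand 14 mm ahead of it and the grasp point (between the pads) lies 5 mm behind it; x points along the fingers, z is the direction in which the jaws open and shut, and the axes are right-handed (so a half turn about x gives the same grasp; the last joint's range is limited). The gripper opens to 85 mm and grips with 20 to 120 N. Pads are 22 mm wide; open, the fingers measure 114 mm over their backs; the gripper's body (76 mm by 85 mm) begins 54 mm behind the grasp point. The pads swing forward as they close: fully open they stand 13 mm farther back than shut.
Start: joints at [1.021, 0.053, 1.613, -0, 1.476, -0.119], TCP at [0.261, 0.568, 0.245] pointing down, gripper open.
Joint ranges: [-3.01, 3.01], [-1.01, 2.22], [0.06, 2.58], [-1.02, 4.17], [0.09, 2.62], [-3.14, 3.14]. Speed limits (rad/s): [2.57, 2.57, 3.14, 3.14, 3.14, 3.14].

### API

Orientations are given as a rotation vector (axis times angle).
In Python, from station import ctrl gives the robot as it stands.
- The arm moves only by the tool move_arm, never from a script. Its argument "increments" is a list that holds one entry, the list of rows, each a list of 4 numbers: the shift along the tool's x, y, z in units of 25 cm (1.0 is 25 cm), then the turn about the tool's x in units of 90 degrees (1.0 is 90 degrees). A call has 1 to 20 rows; each row shifts and turns the commanded pose from where the row before left it, along the tool's axes as they then stand; what a row does not reach is not made up. A row lasts 1/12 s, in which the tool goes at most 41.7 mm and 7.16 degrees, less where a joint would pass 70% of its speed; a pose out of reach is approached as far as the arm can. A call with a number of a shift or a turn outside -1 to 1 is refused whole. A call with a gripper value outside its range is refused whole. "gripper" is the closure, from 0 (fully open) to 1 (shut), set as the call begins (left out, the last holds). The fingers move at their own pace and stop on an object; "squeeze" is the grip in N (left out, the last holds). Time passes only in rows, so rows that do not move let the fingers close. It gives the time, the measured TCP pose, the force and the opening at its end, in the units of the state.
- ctrl.get_obs(): the state, without advancing time (a new reading comes with each control period).
- ctrl.get_image(name): name is "scene" or "top"; returns a dict with "pixels" (480x640x3 uint8, red, green, blue), "depth" (480x640 float32, m along the optical axis (not along the pixel's ray), 0 where there is no reading), "K" (3x3 intrinsics, pixels), "extrinsics" (4x4, takes a point from camera to world coordinates). Camera axes: x right, y up, looking along -z (the intrinsics and any distortion apply to the point x, -y, -z); pixel columns grow to the right and rows downward; lengths in m; the calibration is good to about 2 mm. A picture is of the moment at which its call begins.
- ctrl.finish_job(): hands the job in, once; it reports no verdict.
Trained networks look in the newest picture that a camera, given by its name, has taken for a name from the list of things; names that differ only in an ending like _2 or _b are one class to them, and where a whole thing is asked for, a point or a joint stands for the part that bears it (a point fixed in the world has none). Each returns a list of dicts, best first, with "score" (0 to 1); they miss things now and then, are a little off and sometimes report something else, mostly with a low value. They report only what shows in the picture. A call takes as long as a camera call. They do not tell look-alikes from the thing itself.
- ctrl.trace(camera, target): "region" (480x640 bool, what is visible of it) and "pixel" ([row, column] in pixels, amid what is visible of it).
The state is a dict: "t": time; "q": joint angles; "dq": joint speeds; "effort": joint torques, N m; "tool_pos": TCP position; "tool_rot": TCP orientation; "contact_force": force on the tool from outside, world axes, zero at the start; "wrist_torque": the same for the moment, N m; "opening": finger opening in m.
Only numpy, scipy, OpenCV 4.12 (cv2) and the standard library are available. Lean on these libraries where they do the work, as an engineer would, in place of code of your own. Each camera call takes 0.05 s, during which the arm holds its last target. There are 200 camera calls.

## Working session

There is one attempt and no reset: what is moved stays moved. The work goes in short steps, Python scripts to look and compute and a tool call to move; the robot and the scene stay as the last step left them, time stands still between calls to the robot, and variables do not carry over. Pictures are saved under pics/ and viewed, about 8 in all and at most 12, crops included, and the job is handed in when it is done.

Besides the shell and the picture viewer there is one more tool, called after "Emit:" as name(argument=value, ...) on one line, values as JSON. move_arm: Moves the arm, as the interface text tells. Shifts and turns lie within -1 to 1; 1 stands for 25 cm of shift or 90 degrees of turn. Its arguments: {"type":"object","properties":{"increments":{"type":"array","items":{"type":"array","items":{"type":"array","items":{"type":"number","minimum":-1,"maximum":1}}}},"gripper":{"type":"number"},"squeeze":{"type":"number"}},"required":["increments"]}

```bash
ls; mkdir -p pics; cat > h.py <<'E'
import numpy as np, cv2
from station import ctrl
def world(im,r,c,d=None):
    K=im["K"]; d=im["depth"][int(r),int(c)] if d is None else d
    p=np.array([(c-K[0,2])/K[0,0]*d, -(r-K[1,2])/K[1,1]*d, -d,1])
    return (im["extrinsics"]@p)[:3]
def cloud(im):
    K=im["K"]; d=im["depth"]; r,c=np.mgrid[:480,:640]
    P=np.stack([(c-K[0,2])/K[0,0]*d,-(r-K[1,2])/K[1,1]*d,-d,np.ones_like(d)],-1)
    return (P@im["extrinsics"].T)[...,:3]
def save(im,n): cv2.imwrite(f"pics/{n}.png",im["pixels"][...,::-1])
E
python3 - <<'E'
from h import *
o=ctrl.get_obs(); print(o["t"],o["tool_pos"],o["tool_rot"],o["contact_force"],o["opening"])
ims=[]
for n in("scene","top"):
    im=ctrl.get_image(n); save(im,n); np.savez(n,**im); ims.append(im["pixels"])
    print(n,im["K"].round(1).tolist(),im["extrinsics"].round(3).tolist())
    C=cloud(im)
    for t in("bracket","pin_grip","block","slot","oil","keytray","driver","pin"):
        for x in ctrl.trace(n,t)[:4]:
            r,c=x["pixel"]; print(t,round(x["score"],2),[int(r),int(c)],world(im,r,c).round(3), np.nanmedian(C[x["region"]],0).round(3),x["region"].sum())
print(ctrl.get_obs()["t"])
E
```

```text
pics
0.0 [0.26066858 0.56736549 0.24405204] [-0.88733744  1.38469493  0.88580241] [-0.16397699 -0.31588578 -0.21566726] 0.08542581170399621
scene [[521.9, 0.0, 315.0], [0.0, 521.9, 245.5], [0.0, 0.0, 1.0]] [[0.341, -0.505, 0.793, 1.404], [0.94, 0.177, -0.292, -0.323], [0.007, 0.845, 0.535, 0.683], [0.0, 0.0, 0.0, 1.0]]
bracket 0.85 [287, 375] [0.615 0.106 0.016] [0.625 0.097 0.028] 6518
bracket 0.35 [270, 244] [ 0.533 -0.155  0.068] [ 0.516 -0.151  0.063] 2182
pin_grip 0.93 [241, 192] [ 0.517 -0.249  0.147] [ 0.503 -0.247  0.141] 1223
pin_grip 0.61 [244, 212] [ 0.406 -0.197  0.062] [ 0.403 -0.2    0.069] 154
pin_grip 0.6 [233, 244] [ 0.506 -0.145  0.138] [ 0.495 -0.144  0.124] 405
block 0.55 [267, 247] [ 0.529 -0.149  0.072] [ 0.516 -0.151  0.063] 2180
slot 0.58 [286, 377] [0.608 0.114 0.012] [0.624 0.098 0.028] 6562
oil 0.54 [233, 244] [ 0.506 -0.145  0.138] [ 0.495 -0.144  0.125] 388
keytray 0.78 [374, 295] [ 0.786 -0.129  0.006] [ 0.795 -0.129  0.015] 6454
driver 0.76 [227, 423] [0.441 0.319 0.027] [0.441 0.315 0.023] 319
pin 0.87 [237, 245] [ 0.504 -0.142  0.127] [ 0.495 -0.145  
[... 553 characters left out ...]
 [268, 381] [ 0.48  -0.136  0.141] [ 0.49  -0.138  0.14 ] 169
pin_grip 0.38 [308, 405] [ 0.398 -0.192  0.082] [ 0.401 -0.196  0.086] 74
block 0.81 [270, 374] [ 0.483 -0.127  0.092] [ 0.483 -0.134  0.091] 1193
slot 0.73 [222, 272] [0.598 0.097 0.101] [0.602 0.103 0.018] 5197
oil 0.6 [179, 464] [ 0.693 -0.349  0.073] [ 0.696 -0.345  0.072] 441
keytray 0.71 [151, 365] [ 0.787 -0.126  0.031] [ 0.8   -0.125  0.009] 3384
keytray 0.66 [263, 379] [ 0.49  -0.133  0.143] [ 0.489 -0.138  0.14 ] 149
driver 0.71 [304, 178] [0.428 0.324 0.026] [0.427 0.324 0.021] 596
pin 0.96 [257, 431] [ 0.493 -0.237  0.183] [ 0.495 -0.239  0.181] 420
pin 0.59 [264, 382] [ 0.489 -0.139  0.142] [ 0.49 -0.14  0.14] 194
0.9
```

View pics/scene.png

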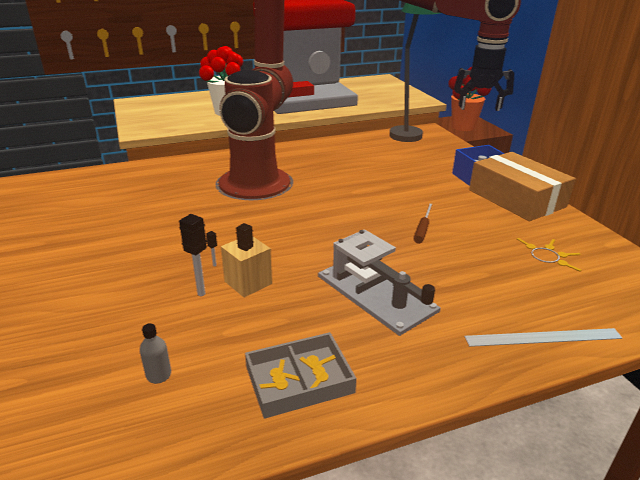

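View pics/top.png

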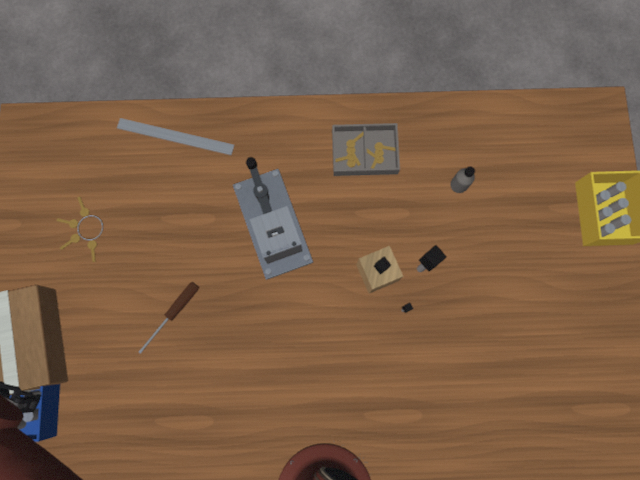

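```bash
python3 - <<'E'
from h import *
S={n:dict(np.load(n+".npz")) for n in("scene","top")}
def rect(P): 
    (c,s,a)=cv2.minAreaRect((P*1000).astype(np.float32)); return np.round(c,1),np.round(s,1),round(a,1)
for n,im in S.items():
    C=cloud(im)
    def sel(x,y,z): return (C[...,0]>x[0])&(C[...,0]<x[1])&(C[...,1]>y[0])&(C[...,1]<y[1])&(C[...,2]>z[0])&(C[...,2]<z[1])
    for name,b in dict(plate=((.5,.68),(.04,.17),(.09,.1035)),blocktop=((.42,.56),(-.2,-.08),(.082,.1)),grip=((.44,.54),(-.18,-.1),(.125,.155)),bigtop=((.44,.54),(-.29,-.2),(.16,.2)),small=((.36,.44),(-.24,-.15),(.075,.11)),bench=((.5,.68),(.2,.3),(-.02,.02)),base=((.48,.75),(.02,.22),(.006,.018))).items():
        m=sel(*b)
        if name=="base" or name=="plate" or name.startswith("block"): m=cv2.erode(m.astype(np.uint8),np.ones((2,2)))>0
        P=C[m]; print(n,name,len(P),P.mean(0).round(4) if len(P) else "", rect(P[:,:2]) if len(P)>5 else "")
        if name=="plate":
            cs,_h=cv2.findContours(m.astype(np.uint8),cv2.RETR_CCOMP,cv2.CHAIN_APPROX_NONE)
            for k,c in enumerate(cs):
                if _h[0][k][3]>=0 and len(c)>10:
                    q=c[:,0,::-1].astype(float)
                    # intersect rays with z=.1
                    o=im["extrinsics"][:3,3]; W=[]
                    for r,cc in q:
                        d=world(im,r,cc,1.0)-o; W.append((o+d*((.1-o[2])/d[2]))[:2])
                    print("  hole",len(c),rect(np.array(W)),q.mean(0))
t=S["top"]["pixels"][...,::-1]; s=S["scene"]["pixels"][...,::-1]
a=cv2.resize(t[230:330,350:460],(440,400),interpolation=2); b=cv2.resize(s[200:310,170:290],(349,320),interpolation=2)
o=np.zeros((400,800,3),np.uint8); o[:,:440]=a; o[:320,445:794]=b; cv2.imwrite("pics/crop.png",o)
a=cv2.resize(t[160:285,220:320],(400,500),interpolation=2); b=cv2.resize(s[225:325,320:440],(400,333),interpolation=2)
o=np.zeros((500,800,3),np.uint8); o[:,:400]=a; o[:333,400:]=b; cv2.imwrite("pics/crop2.png",o)
E
```

```text
scene plate 721 [0.5847 0.0893 0.1005] (array([606.1, 100.9]), array([153.9,  91.4]), 20.4)
  hole 12 (array([628.3,  67.3]), array([ 8., 18.]), 65.7) [261.5        363.66666667]
  hole 12 (array([624.7,  78.9]), array([10.4, 10.8]), 70.7) [259.5 368.5]
  hole 25 (array([617.7, 103.4]), array([15.3, 32.1]), 37.3) [255.24 377.36]
  hole 24 (array([603.6,  91.1]), array([18.8, 22.4]), 70.7) [253.16666667 369.70833333]
  hole 12 (array([608.2, 120.9]), array([ 8.1, 18.9]), 79.1) [251.5        383.91666667]
  hole 12 (array([596. , 109.2]), array([ 7.2, 19.2]), 79.7) [249.5 376. ]
  hole 20 (array([601.3, 135.6]), array([12.4, 26.6]), 44.8) [248.6 388.2]
  hole 12 (array([581.3, 108.1]), array([14.5, 10.5]), 24.6) [246.  372.5]
  hole 63 (array([596.9,  80.6]), array([44.3, 57.7]), 84.4) [250.49206349 360.25396825]
  hole 19 (array([565.4,  55.8]), array([10.7, 28.5]), 40.0) [246.57894737 346.21052632]
  hole 17 (array([557.4,  99.6]), array([12.7, 24.7]), 65.8) [241.         363.64705882]
  hole 15 (array([550.7,  80.6]), array([ 9.1, 24.4]), 76.7) [241.2 354.4]
scene blocktop 654 [ 0.5
[... 1583 characters left out ...]
ray([ 9. , 23.2]), 89.2) [220.         280.81818182]
  hole 24 (array([609.4, 106.2]), array([21.5, 12.3]), 73.9) [217.83333333 268.875     ]
top blocktop 842 [ 0.4884 -0.1414  0.092 ] (array([ 490.4, -142.2]), array([72.7, 73.2]), 20.6)
top grip 144 [ 0.4905 -0.1406  0.1405] (array([ 491.4, -141.3]), array([24.2, 24.9]), 35.1)
top bigtop 310 [ 0.4969 -0.2429  0.1813] (array([ 498.5, -244.8]), array([34.5, 35.9]), 38.3)
top small 60 [ 0.4016 -0.1977  0.0866] (array([ 401.8, -198.1]), array([15.5, 16. ]), 24.4)
top bench 2973 [5.886e-01 2.499e-01 3.000e-04] (array([590., 250.]), array([180., 100.]), 0.0)
top base 1957 [0.6261 0.1078 0.0123] (array([620.2, 104.8]), array([249.4, 117.1]), 18.7)
```

View pics/crop.png

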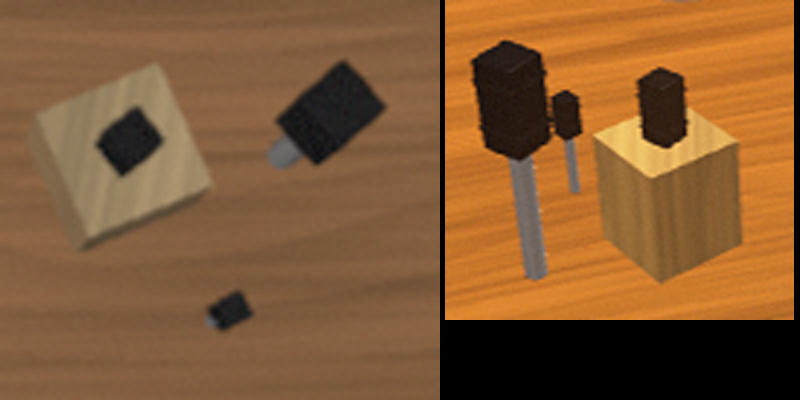

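View pics/crop2.png

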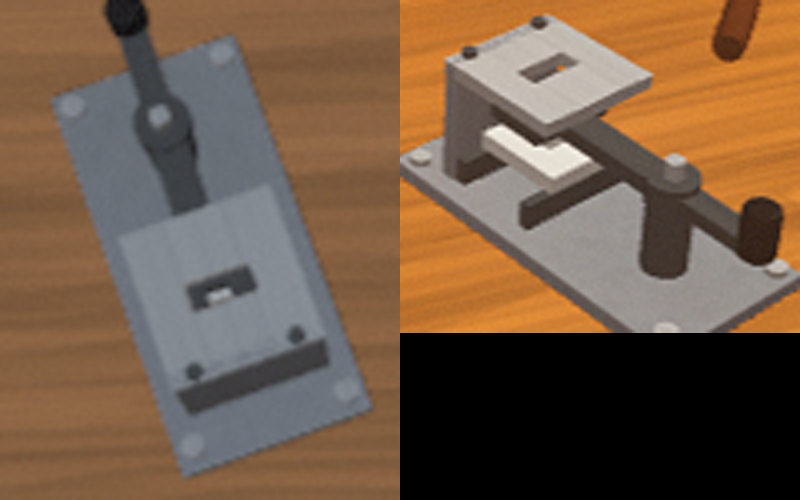

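```bash
cat >> h.py <<'E'
from scipy.spatial.transform import Rotation as R
def st(tgt=None):
    o=ctrl.get_obs(); M=R.from_rotvec(o["tool_rot"]).as_matrix()
    az=np.degrees(np.arctan2(M[1,2],M[0,2])); ay=np.degrees(np.arctan2(M[1,1],M[0,1]))
    print("t",round(o["t"],2),"p",(o["tool_pos"]*1000).round(1),"tilt x",M[:,0].round(3),"az z",round(az,1),"az y",round(ay,1),"F",o["contact_force"].round(1),"open",round(o["opening"]*1000,1),"q",o["q"].round(2))
    if tgt is not None: print("units xyz",(M.T@(np.array(tgt)-o["tool_pos"])/.25).round(4))
    return o,M
E
python3 -c "
from h import *
st((.491,-.142,.244))"
```

```text
t 0.9 p [261.  567.9 245.3] tilt x [ 0.  0. -1.] az z 65.3 az y 155.3 F [-0.9 -0.1 -0.5] open 85.7 q [ 1.02  0.05  1.61 -0.    1.48 -0.12]
units xyz [ 0.0053 -2.0217 -2.1959]
```

Emit:
move_arm(increments=[[[0,-0.1064,-0.1156,0],[0,-0.1064,-0.1156,0],[0,-0.1064,-0.1156,0],[0,-0.1064,-0.1156,0],[0,-0.1064,-0.1156,0],[0,-0.1064,-0.1156,0],[0,-0.1064,-0.1156,0],[0,-0.1064,-0.1156,0],[0,-0.1064,-0.1156,0],[0,-0.1064,-0.1156,0],[0,-0.1064,-0.1156,0],[0,-0.1064,-0.1156,0],[0,-0.1064,-0.1156,0],[0,-0.1064,-0.1156,0],[0,-0.1064,-0.1156,0],[0,-0.1064,-0.1156,0],[0,-0.1064,-0.1156,0],[0,-0.1064,-0.1156,0],[0,-0.1064,-0.1156,0]]], gripper=0.35, squeeze=40)

```text
t: 2.48
tool_pos: [0.4911, -0.1443, 0.2456]
tool_rot: [-0.886, 1.382, 0.885]
contact_force: [0.3, 0.7, 0.8]
opening: 0.0556
```

Emit:
move_arm(increments=[[[0,0,0,-0.0741],[0,0,0,-0.0741],[0,0,0,-0.0741],[0,0,0,-0.0741],[0,0,0,-0.0741],[0,0,0,-0.0741],[0,0,0,-0.0741],[0,0,0,-0.0741],[0,0,0,-0.0741],[0,0,0,0]]])

```text
t: 3.32
tool_pos: [0.4909, -0.1421, 0.2454]
tool_rot: [-1.649, 0.85, 1.648]
contact_force: [0.4, -0.7, -0.3]
opening: 0.0557
```

```bash
python3 -c "
from h import *
st((.491,-.142,.117))"
```

```text
t 3.32 p [ 490.9 -142.1  245.4] tilt x [ 0. -0. -1.] az z 125.4 az y -144.6 F [ 0.4 -0.7 -0.3] open 55.7 q [-0.43 -0.22  1.87 -0.    1.49 -2.62]
units xyz [ 5.136e-01 -5.000e-04  2.000e-04]
```

Emit:
move_arm(increments=[[[0.12,0,0,0],[0.12,0,0,0],[0.12,0,0,0],[0.08,0,0,0],[0.05,0,0,0],[0.0236,0,0,0],[0,0,0,0]]])

```text
t: 3.9
tool_pos: [0.4904, -0.1419, 0.1159]
tool_rot: [-1.645, 0.852, 1.648]
contact_force: [-0.7, -0.4, -1.6]
opening: 0.0554
```

Emit:
move_arm(increments=[[[0,0,0,0],[0,0,0,0],[0,0,0,0],[0,0,0,0],[0,0,0,0],[0,0,0,0],[0,0,0,0]]], gripper=1, squeeze=60)

```text
t: 4.48
tool_pos: [0.4916, -0.1418, 0.119]
tool_rot: [-1.648, 0.85, 1.646]
contact_force: [-3.2, 3.4, 4.9]
opening: 0.0233
```

```bash
python3 - <<'E'
from h import *
st()
im=ctrl.get_image("scene"); cv2.imwrite("pics/g.png",cv2.resize(im["pixels"][190:310,160:300,::-1],(700,600),interpolation=2))
E
```

```text
t 4.48 p [ 491.6 -141.8  119. ] tilt x [ 0.001  0.001 -1.   ] az z 125.3 az y -144.7 F [-3.2  3.4  4.9] open 23.3 q [-0.43 -0.11  1.99  0.    1.26 -2.61]
```

View pics/g.png

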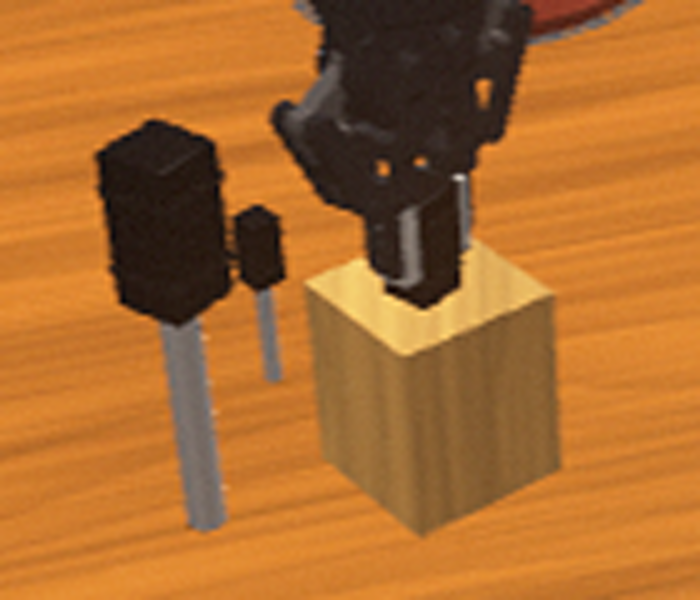

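Emit:
move_arm(increments=[[[-0.02,0,0,0],[-0.04,0,0,0],[-0.06,0,0,0],[-0.08,0,0,0],[-0.08,0,0,0],[-0.08,0,0,0],[-0.06,0,0,0],[-0.04,0,0,0],[0,0,0,0],[0,0,0,0],[0,0,0,0]]])

```text
t: 5.45
tool_pos: [0.4904, -0.1419, 0.2308]
tool_rot: [-1.646, 0.852, 1.649]
contact_force: [-0.7, -0.0, -2.0]
opening: 0.0232
```

```bash
python3 -c "
from h import *
st((.5774,.0903,.232))
for n in('scene','top'):
    im=ctrl.get_image(n); np.savez('l'+n,**im); C=cloud(im)
    m=(C[...,0]>.44)&(C[...,0]<.54)&(C[...,1]>-.19)&(C[...,1]<-.1)&(C[...,2]>.098)&(C[...,2]<.185)
    P=C[m]
    zs=P[:,2]; print(n,len(P),zs.min() if len(P) else '',np.percentile(zs,[1,5,50]) if len(P) else '')
    for lo in np.arange(.1,.2,.012):
        Q=P[(zs>lo)&(zs<lo+.012)]
        if len(Q)>3: print(round(lo,3),len(Q),np.median(Q,0).round(4))
st()
"
```

```text
t 5.45 p [ 490.4 -141.9  230.8] tilt x [-0.002  0.001 -1.   ] az z 125.3 az y -144.7 F [-0.7 -0.  -2. ] open 23.2 q [-0.43 -0.22  1.89 -0.    1.47 -2.62]
units xyz [-0.005  -0.8212  0.5565]
scene 145 0.12570015944873858 [0.12629401 0.12881316 0.15557913]
0.124 24 [ 0.4917 -0.1452  0.1304]
0.136 30 [ 0.4924 -0.1461  0.1418]
0.148 29 [ 0.4928 -0.1458  0.1547]
0.16 34 [ 0.4922 -0.1456  0.1668]
0.172 24 [ 0.4922 -0.1457  0.1785]
0.184 4 [ 0.4949 -0.1459  0.1846]
top 10 0.09802658342191362 [0.09813852 0.09858625 0.13228811]
t 5.55 p [ 490.2 -141.8  230.2] tilt x [-0.003  0.001 -1.   ] az z 125.3 az y -144.7 F [-0.2  0.4 -1.5] open 23.6 q [-0.43 -0.22  1.89 -0.    1.47 -2.62]
```

Emit:
move_arm(increments=[[[0,-0.04,0.0268,0],[0,-0.08,0.0535,0],[0,-0.11,0.0736,0],[0,-0.12,0.0803,0],[0,-0.12,0.0803,0],[0,-0.12,0.0803,0],[0,-0.11,0.0736,0],[0,-0.08,0.0535,0],[0,-0.049,0.0324,0],[0,0,0,0.0615],[0,0,0,0.0615],[0,0,0,0.0615],[0,0,0,0],[0,0,0,0]]])

```text
t: 6.72
tool_pos: [0.5796, 0.0908, 0.2313]
tool_rot: [-1.447, 1.036, 1.448]
contact_force: [-1.2, -0.2, -1.0]
opening: 0.0232
```

```bash
cat > look.py <<'E'
from h import *
S0=np.load("scene.npz")
def pin(name="hov",zlo=.112,zhi=.20,crop=True):
    o,M=st((.5793,.091,.22))
    im=ctrl.get_image("scene"); C=cloud(im)
    p=o["tool_pos"]
    m=(np.hypot(C[...,0]-p[0],C[...,1]-p[1])<.025)&(C[...,2]>zlo)&(C[...,2]<min(zhi,p[2]-.03))
    # row-wise silhouette centre -> ray at the pin axis depth
    ex=im["extrinsics"]; L=ex[:2,0]/np.linalg.norm(ex[:2,0])
    res=[]
    for r in np.unique(np.where(m)[0]):
        c=np.where(m[r])[0]
        d=np.median(im["depth"][r,c])+.005
        w=world(im,r,c.mean(),d); res.append([*w,len(c)])
    res=np.array(res); print("rows",len(res)); md=np.median(res,0); print("pin axis",md.round(4),"lateral minus TCP mm",(1000*L@(md[:2]-p[:2])).round(2))
    N=np.array([-L[1],L[0]]); print("depth-dir",(1000*N@(md[:2]-p[:2])).round(2), "zmin",res[:,2].min().round(4))
    b=np.array([np.cos(np.radians(18.7)),np.sin(np.radians(18.7))])
    q=md[:2]-[.5774,.0903]; print("in bracket mm",1000*b@q,1000*(np.array([-b[1],b[0]])@q))
    if crop: cv2.imwrite(f"pics/{name}.png",cv2.resize(im["pixels"][205:305,320:445,::-1],(750,600),interpolation=2))
    np.savez(name,**im)
if __name__=="__main__":
    pin()
    t=np.load("top.npz"); px=t["pixels"].astype(int); g=px.sum(2)/3
    sub=g[222:242,262:292]; print(sub[2:18].round(0).astype(int).tolist())
E
python3 look.py
```

```text
t 6.72 p [579.6  90.8 231.3] tilt x [-0.001 -0.    -1.   ] az z 108.9 az y -161.1 F [-1.2 -0.2 -1. ] open 23.2 q [ 0.03 -0.03  1.72 -0.    1.45 -1.87]
units xyz [0.0454 0.0007 0.0012]
rows 32
pin axis [0.5771 0.0883 0.1625 6.    ] lateral minus TCP mm -3.15
depth-dir 1.5 zmin 0.1254
in bracket mm -0.9342141675785491 -1.767915349332305
[[137, 137, 139, 139, 143, 141, 143, 140, 138, 138, 138, 138, 140, 141, 140, 140, 141, 138, 136, 139, 139, 141, 143, 140, 141, 141, 140, 142, 140, 139], [137, 136, 138, 140, 142, 140, 141, 140, 139, 139, 137, 138, 141, 138, 139, 141, 142, 139, 135, 133, 135, 138, 139, 140, 140, 141, 142, 142, 142, 142], [136, 137, 135, 140, 142, 143, 142, 142, 139, 139, 136, 140, 141, 139, 137, 139, 130, 116, 110, 98, 122, 143, 140, 139, 139, 142, 140, 141, 140, 140], [138, 136, 136, 139, 142, 139, 141, 142, 139, 139, 136, 138, 138, 130, 117, 111, 94, 83, 78, 67, 97, 132, 141, 138, 140, 140, 142, 140, 140, 141], [139, 138, 135, 137, 140, 141, 140, 142, 139, 137, 130, 122, 110, 94, 85, 78, 67, 66, 67, 63, 78, 116, 138, 141, 141, 138, 139, 139, 141, 141], [139, 139, 136, 
[... 876 characters left out ...]
1, 129, 119, 118, 125, 132, 137, 141, 140, 138, 140, 139, 137, 140, 141, 139, 140, 141, 141, 141], [137, 140, 138, 138, 138, 118, 77, 64, 64, 64, 101, 127, 128, 131, 134, 139, 141, 139, 139, 141, 140, 139, 138, 138, 143, 140, 140, 143, 141, 141], [139, 137, 140, 139, 138, 126, 99, 90, 110, 123, 130, 137, 139, 141, 137, 138, 140, 140, 140, 142, 137, 138, 140, 138, 140, 142, 139, 140, 141, 139], [138, 137, 139, 140, 139, 135, 128, 127, 137, 141, 142, 142, 140, 139, 138, 138, 141, 138, 137, 140, 139, 138, 138, 135, 140, 142, 139, 139, 140, 141], [139, 139, 139, 138, 141, 139, 136, 138, 140, 142, 141, 141, 140, 140, 138, 137, 139, 139, 139, 140, 138, 139, 136, 137, 139, 141, 140, 139, 142, 139]]
```

View pics/hov.png

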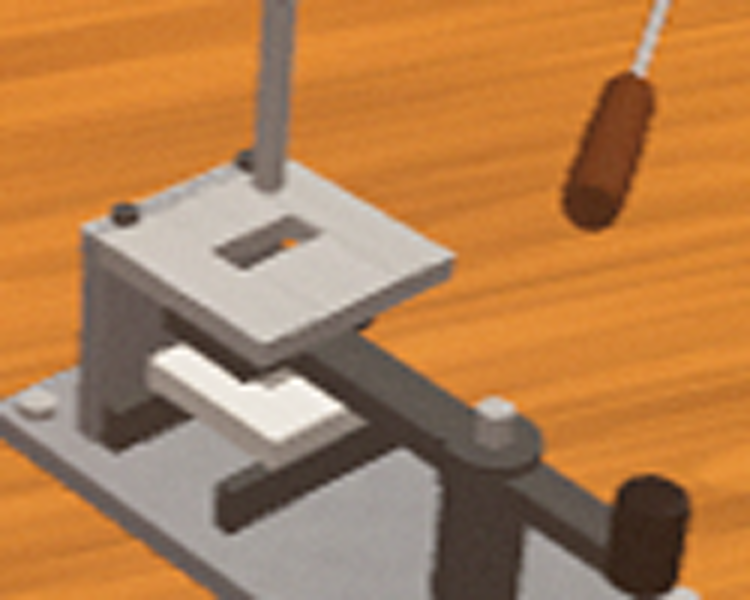

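```bash
python3 - <<'E'
from h import *
t=dict(np.load("top.npz")); o=t["extrinsics"][:3,3]
b=np.array([np.cos(np.radians(18.7)),np.sin(np.radians(18.7))]);n=np.array([-b[1],b[0]])
def ray(im,r,c,z):
    o=im["extrinsics"][:3,3]; d=world(im,r,c,1.)-o; w=o+d*(z-o[2])/d[2]; q=w[:2]-[.5774,.0903]; return (1000*np.array([b@q,n@q])).round(1),w.round(4)
print("eye",[ray(t,233,c,.074)[0].tolist() for c in(271.3,274.3,277.4)])
print("bottom edge of eye z=.062",[ray(t,233,c,.062)[0].tolist() for c in(271.3,274.3,277.4)])
# slot corners in the top picture (mid-grey 100): approx
for r,c in((226,281.5),(231,266.5),(236.5,269),(232,283.3)): print("slot corner",ray(t,r,c,.1)[0])
g=t["pixels"].sum(2)/3
m=(g[222:242,262:292]<125)|(g[222:242,262:292]>145)
mm=np.argwhere(g[222:240,262:288]<105); print("dark centroid",ray(t,*(mm.mean(0)+[222,262]),.1)[0])
s=dict(np.load("scene.npz"))
for c in((213,250),(290,214),(320,232),(245,270),(267,242)): print("scene slot",ray(s,205+(c[1]+.5)/6-.5,320+(c[0]+.5)/6-.5,.1)[0])
h=dict(np.load("hov.npz")); print("tip scene", ray(h,205+184/6-.5,320+271/6-.5,.126), "TCP rel", )
# lever direction from top: pivot & knob
print("pivot",ray(t,160+118/4,220+160/4,.1)[0],"scene pivot",ray(s,205+405/6,320+495/6,.1)[0])
E
```

```text
eye [[6.4, 11.4], [4.0, 5.0], [1.5, -1.7]]
bottom edge of eye z=.062 [[9.3, 11.5], [6.9, 5.0], [4.4, -1.7]]
slot corner [  7.3 -15.7]
slot corner [ 8.2 19.7]
slot corner [-5.7 18.6]
slot corner [ -7.1 -14.8]
dark centroid [1.3 1.9]
scene slot [-12.2 -13.7]
scene slot [-13.   23.8]
scene slot [ 2.2 23.8]
scene slot [  4.1 -13.7]
scene slot [-4.5  4.6]
tip scene (array([-2.1,  2. ]), array([0.5748, 0.0915, 0.126 ])) TCP rel
pivot [104.7   1.6] scene pivot [114.5  -5.4]
```

Emit:
move_arm(increments=[[[0.02,0,0.01,0],[0.03,0,0.01,0],[0.02,0,0,0],[0.015,0,0,0],[0.008,0,0,0],[0.006,0,0,0],[0.006,0,0,0],[0,0,0,0],[0,0,0,0]]])

```text
t: 7.52
tool_pos: [0.5782, 0.0955, 0.2057]
tool_rot: [-1.446, 1.037, 1.446]
contact_force: [-0.4, -0.2, -1.2]
opening: 0.0233
```

```bash
python3 - <<'E'
from look import *
pin("hov2",.1,.2)
E
```

```text
t 7.52 p [578.2  95.5 205.7] tilt x [-0. -0. -1.] az z 108.7 az y -161.3 F [-0.4 -0.2 -1.2] open 23.3 q [ 0.04 -0.01  1.75 -0.    1.41 -1.86]
units xyz [-0.0571  0.0015 -0.0184]
rows 38
pin axis [0.5752 0.0934 0.1296 6.    ] lateral minus TCP mm -2.96
depth-dir 2.11 zmin 0.0983
in bracket mm -1.0992270561857191 3.657640873316531
```

View pics/hov2.png

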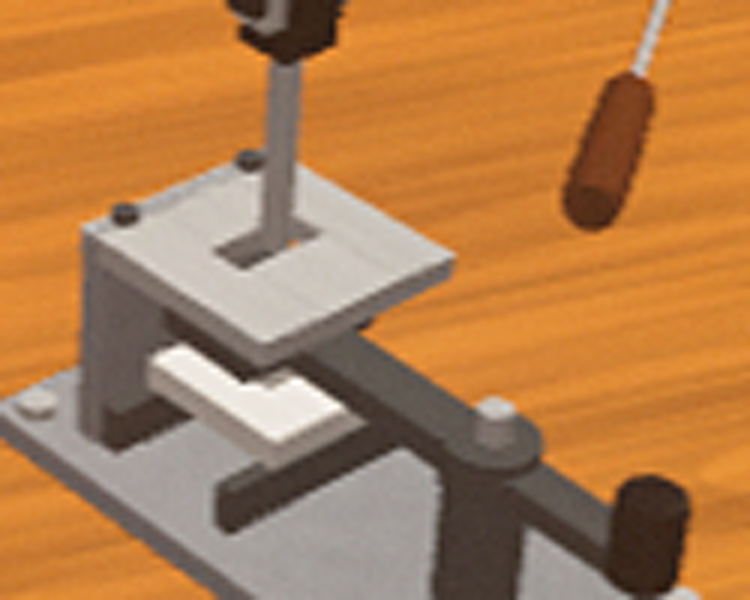

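Emit:
move_arm(increments=[[[0.006,0,0,0],[0.006,0,0,0],[0.006,0,0,0],[0,0,0,0],[0,0,0,0]]])

```text
t: 7.98
tool_pos: [0.5781, 0.0955, 0.2008]
tool_rot: [-1.446, 1.037, 1.446]
contact_force: [-1.1, -0.7, -1.5]
opening: 0.023
```

Emit:
move_arm(increments=[[[0.016,0,0,0],[0.016,0,0,0],[0.016,0,0,0],[0.012,0,0,0],[0,0,0,0],[0,0,0,0]]])

```text
t: 8.48
tool_pos: [0.5781, 0.0956, 0.1856]
tool_rot: [-1.445, 1.037, 1.446]
contact_force: [-1.0, -0.5, -2.2]
opening: 0.0236
```

Emit:
move_arm(increments=[[[0.006,0,0,0],[0.006,0,0,0],[0.006,0,0,0],[0.006,0,0,0],[0.006,0,0,0],[0,0,0,0],[0,0,0,0]]])

```text
t: 9.07
tool_pos: [0.5779, 0.0956, 0.1782]
tool_rot: [-1.445, 1.037, 1.447]
contact_force: [-1.0, -0.1, -1.8]
opening: 0.0234
```

Emit:
move_arm(increments=[[[0.006,0,0,0],[0.006,0,0,0],[0.006,0,0,0],[0.006,0,0,0],[0,0,0,0],[0,0,0,0]]])

```text
t: 9.57
tool_pos: [0.578, 0.0956, 0.1722]
tool_rot: [-1.445, 1.037, 1.447]
contact_force: [-3.0, -0.1, 0.6]
opening: 0.0234
```

Emit:
move_arm(increments=[[[0,0.004,0,0],[0.006,0,0,0],[0.006,0,0,0],[0.006,0,0,0],[0,0,0,0],[0,0,0,0]]])

```text
t: 10.07
tool_pos: [0.5775, 0.0953, 0.168]
tool_rot: [-1.446, 1.036, 1.445]
contact_force: [-0.2, 0.8, -1.6]
opening: 0.0235
```

```bash
python3 -c "
from h import *
o,M=st(); print(o['wrist_torque'],M.T@o['contact_force'])"
```

```text
t 10.07 p [577.5  95.3 168. ] tilt x [ 0.001  0.    -1.   ] az z 108.7 az y -161.3 F [-0.2  0.8 -1.6] open 23.5 q [ 0.04  0.02  1.78  0.    1.34 -1.86]
[ 0.13074249  0.13078861 -0.00989736] [ 1.60624106 -0.05044797  0.83136684]
```

Emit:
move_arm(increments=[[[0.012,0,0,0],[0.012,0,0,0],[0.012,0,0,0],[0.012,0,0,0],[0.012,0,0,0],[0,0,0,0],[0,0,0,0]]])

```text
t: 10.65
tool_pos: [0.577, 0.0952, 0.1525]
tool_rot: [-1.445, 1.037, 1.446]
contact_force: [-0.1, 0.8, -1.8]
opening: 0.0232
```

Emit:
move_arm(increments=[[[0.006,0,0,0],[0.006,0,0,0],[0.006,0,0,0],[0.006,0,0,0],[0,0,0,0],[0,0,0,0]]])

```text
t: 11.15
tool_pos: [0.5777, 0.0953, 0.1487]
tool_rot: [-1.446, 1.036, 1.445]
contact_force: [-2.3, 0.8, 5.8]
opening: 0.0236
```

Emit:
move_arm(increments=[[[0,0,-0.003,0],[0,0,-0.003,0],[0,0,-0.003,0],[0,0,-0.003,0],[0,0,-0.003,0],[0,0,0,0]]])

```text
t: 11.65
tool_pos: [0.5783, 0.0936, 0.1487]
tool_rot: [-1.442, 1.033, 1.448]
contact_force: [-5.0, 5.3, 6.9]
opening: 0.0233
```

Emit:
move_arm(increments=[[[0,0,-0.003,0],[0,0,-0.003,0],[0,0,-0.003,0],[0,0,-0.003,0],[0,0,-0.003,0],[0,0,0,0]]])

```text
t: 12.15
tool_pos: [0.5795, 0.0902, 0.1489]
tool_rot: [-1.442, 1.033, 1.448]
contact_force: [-5.1, 6.7, 7.5]
opening: 0.0235
```

Emit:
move_arm(increments=[[[0,0,-0.003,0],[0,0,-0.003,0],[0,0,-0.003,0],[0,0,-0.003,0],[0,0,0,0]]])

```text
t: 12.57
tool_pos: [0.5806, 0.0871, 0.1489]
tool_rot: [-1.443, 1.033, 1.447]
contact_force: [-4.8, 4.7, 7.3]
opening: 0.0231
```

Emit:
move_arm(increments=[[[0,0,-0.003,0],[0,0,-0.003,0],[0,0,-0.003,0],[0,0,0,0]]])

```text
t: 12.9
tool_pos: [0.5815, 0.0848, 0.1489]
tool_rot: [-1.443, 1.033, 1.447]
contact_force: [-3.7, 3.8, 6.2]
opening: 0.0237
```

```bash
python3 -c "
from h import *
o,M=st(); print(o['wrist_torque'],M.T@o['contact_force'])"
```

```text
t 12.9 p [581.5  84.8 148.9] tilt x [ 0.     0.004 -1.   ] az z 108.7 az y -161.3 F [-3.7  3.8  6.2] open 23.7 q [ 0.02  0.04  1.79  0.    1.31 -1.88]
[ 1.32776532  0.95939163 -0.03161834] [-6.13649938  2.27561834  4.8202964 ]
```

Emit:
move_arm(increments=[[[0,0,-0.003,0],[0,0,-0.003,0],[0,0,-0.003,0],[0,0,-0.003,0],[0,0,-0.003,0],[0,0,0,0]]])

```text
t: 13.4
tool_pos: [0.5826, 0.0818, 0.1489]
tool_rot: [-1.442, 1.032, 1.448]
contact_force: [-4.0, 6.3, 6.0]
opening: 0.0235
```

```bash
python3 - <<'E'
from look import *
pin("s1",.102,.13)
o,M=st(); print(M.T@o['contact_force'])
E
```

```text
t 13.4 p [582.6  81.8 148.9] tilt x [-0.     0.005 -1.   ] az z 108.7 az y -161.3 F [-4.   6.3  6. ] open 23.5 q [ 0.01  0.04  1.79  0.01  1.31 -1.89]
units xyz [-0.2841  0.0003  0.0406]
rows 13
pin axis [ 0.5807  0.0814  0.1003 11.    ] lateral minus TCP mm -0.95
depth-dir 1.66 zmin 0.0997
in bracket mm 0.32784557804647857 -9.45430613310486
t 13.45 p [582.6  81.8 148.9] tilt x [-0.     0.005 -1.   ] az z 108.7 az y -161.3 F [-4.2  8.   6.8] open 23.6 q [ 0.01  0.04  1.79  0.01  1.31 -1.89]
[-6.7564381   1.35132543  8.95208353]
```

View pics/s1.png

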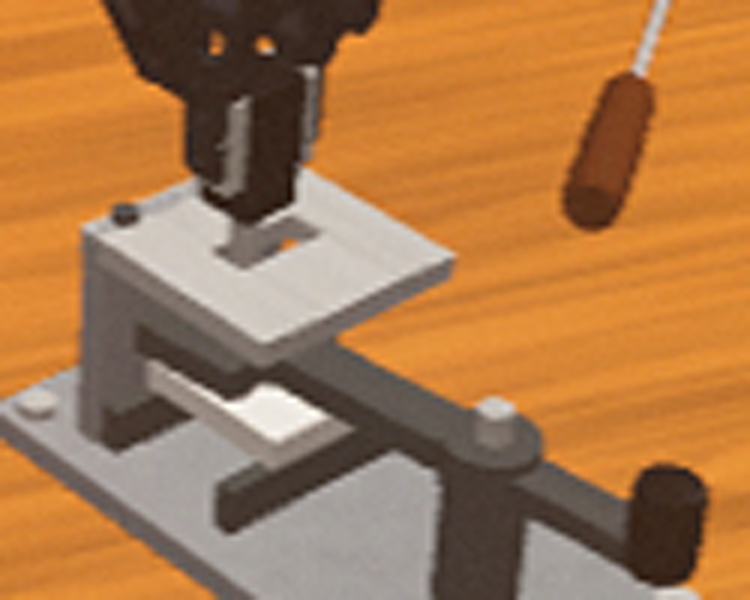

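```bash
python3 - <<'E'
from h import *
s=dict(np.load("scene.npz")); h=dict(np.load("hov.npz"))
b=np.array([np.cos(np.radians(18.7)),np.sin(np.radians(18.7))]);n=np.array([-b[1],b[0]])
def ray(im,r,c,z):
    o=im["extrinsics"][:3,3]; d=world(im,r,c,1.)-o; w=o+d*(z-o[2])/d[2]; q=w[:2]-[.5774,.0903]; return (1000*np.array([b@q,n@q])).round(1)
g=(s["pixels"].sum(2)/3+h["pixels"].sum(2)/3)/2
print(g[262:276,344:378].round().astype(int))
for cr in((265,380),(255,378),(275,380),(160,365),(275,450),(350,405)): print(cr,ray(s,205+cr[1]/6,320+cr[0]/6,.042))
cv2.imwrite("pics/hole.png",cv2.resize(g[255:285,340:385].astype(np.uint8),(720,480),interpolation=2))
E
```

```text
[[ 85  84  82  82  79 133 156 102  49  50  56  55  61  84 105 114 113 112
  110 120 111  97 100 102 103 105 106  98  94  90  86  85  86  84]
 [ 83  79 132 161 215 241 238 221 150  70  50  55  56  53  72 101 113 113
  113 113 106 104 106 106 107  93  82  85  86  86  85  87  86  86]
 [106 146 214 235 233 231 231 232 238 201 100  50  55  57  56  62  84 106
  115 112 108 108 107  93  77  68  55  58  70  83  84  85  84  87]
 [106 163 218 232 230 229 228 229 232 234 220 148  70  49  53  57  53  68
  100 112 109  90  62  50  53  54  54  56  55  65  79  86  86  86]
 [105 127 146 187 222 229 228 227 227 229 232 236 200 100  48  53  55  53
   59  72  60  48  76 102  79  52  54  55  56  55  60  71  84  85]
 [110 131 133 128 160 212 230 227 226 227 229 229 234 217 136  48  49  50
   47  68  89 121 144 143 137 112  73  51  54  57  56  58  64  79]
 [109 132 136 135 132 142 187 222 229 227 226 227 228 230 236 181  63 105
  127 120 133 135 133 168 224 245 206 102  48  54  54  57  55  60]
 [100 129 140 138 136 132 128 160 212 230 227 226 227 228 229 232 235 238
  240 221 170 168 216 234 232 232 238 2
[... 314 characters left out ...]
6  56  53  50  61  96 129 139 134 132 130 142 184 221 228 228 224 225
  225 225 224 225 226 227 227 226 226 226 228 231 236 244 212 105]
 [ 56  56  56  54  52  52  74 119 136 135 134 131 126 157 213 229 227 226
  226 226 225 224 224 226 228 226 225 226 227 231 234 216 192 158]
 [ 56  56  55  55  54  52  49  54 112 137 135 135 133 128 140 185 222 228
  228 226 226 226 225 224 226 228 229 228 232 207 178 154 124 130]
 [ 56  54  56  54  52  80 100 138 162 149 136 134 132 133 130 125 158 212
  228 227 226 226 226 226 226 228 231 210 181 152 119 124 128 130]]
(265, 380) [-0.5  5.7]
(255, 378) [-3.6  3.7]
(275, 380) [1.7 8.5]
(160, 365) [-30.8 -17.7]
(275, 450) [ 32.7 -20.7]
(350, 405) [29.5 18.8]
```

View pics/hole.png

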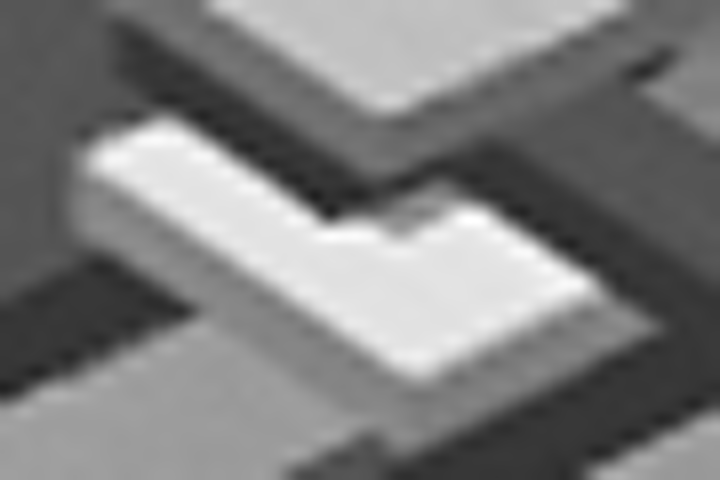

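```bash
python3 - <<'E'
from h import *
s=dict(np.load("scene.npz"))
b=np.array([np.cos(np.radians(18.7)),np.sin(np.radians(18.7))]);n=np.array([-b[1],b[0]])
def ray(im,r,c,z):
    o=im["extrinsics"][:3,3]; d=world(im,r,c,1.)-o; w=o+d*(z-o[2])/d[2]; q=w[:2]-[.5774,.0903]; return (1000*np.array([b@q,n@q])).round(1)
for k in((395,238),(385,232),(460,203),(330,218),(420,382),(80,165),(250,272),(603,285)): print(k,ray(s,255+(k[1]+.5)/16-.5,340+(k[0]+.5)/16-.5,.042))
E
```

```text
(395, 238) [2.5 3. ]
(385, 232) [0.7 2.9]
(460, 203) [ 1.9 15.6]
(330, 218) [-6.3 -0.6]
(420, 382) [ 28.6 -16.9]
(80, 165) [-36.5 -18.8]
(250, 272) [ -3.6 -17.6]
(603, 285) [27.6 17.3]
```

Emit:
move_arm(increments=[[[-0.014,0,0,0],[0,0,0.005,0],[0,0,0.008,0],[0,0,0.008,0],[0,0,0.008,0],[0,0,0.008,0],[0,0,0.008,0],[0,0,0.008,0],[0,0,0.008,0],[0,0,0.005,0],[0,0,0,0]]])

```text
t: 14.37
tool_pos: [0.5772, 0.0956, 0.1506]
tool_rot: [-1.446, 1.036, 1.446]
contact_force: [0.2, -0.6, -1.9]
opening: 0.0231
```

Emit:
move_arm(increments=[[[0.006,0,0,0],[0.006,0,0,0],[0.003,0,0,0],[0,0,0.003,0],[0,0,0.003,0],[0,0,0,0]]])

```text
t: 14.87
tool_pos: [0.5774, 0.096, 0.1486]
tool_rot: [-1.448, 1.037, 1.444]
contact_force: [-1.7, -2.3, 5.3]
opening: 0.0233
```

Emit:
move_arm(increments=[[[0,0,0.003,0],[0,0,0.003,0],[0,0,0.003,0],[0,0,0,0]]])

```text
t: 15.2
tool_pos: [0.5766, 0.0982, 0.1479]
tool_rot: [-1.447, 1.037, 1.444]
contact_force: [-0.4, -1.3, -0.7]
opening: 0.0234
```

Emit:
move_arm(increments=[[[0,0,0.003,0],[0,0,0.003,0],[0,0,0.003,0],[0,0,0,0]]])

```text
t: 15.53
tool_pos: [0.5756, 0.1004, 0.1466]
tool_rot: [-1.448, 1.037, 1.445]
contact_force: [2.5, -3.7, -1.3]
opening: 0.023
```

Emit:
move_arm(increments=[[[0,0,-0.004,0],[0.006,0,0,0],[0.006,0,0,0],[0.006,0,0,0],[0,0,0,0],[0,0,0,0]]])

```text
t: 16.03
tool_pos: [0.5756, 0.0999, 0.1421]
tool_rot: [-1.446, 1.037, 1.446]
contact_force: [1.0, -4.2, -1.7]
opening: 0.0233
```

```bash
python3 -c "
from h import *
o,M=st(); print(o['wrist_torque'],M.T@o['contact_force'])"
```

```text
t 16.03 p [575.6  99.9 142.1] tilt x [ 0. -0. -1.] az z 108.7 az y -161.3 F [ 1.  -4.2 -1.7] open 23.3 q [ 0.04  0.04  1.8  -0.    1.3  -1.85]
[-0.87854021 -0.49911857  0.03359386] [ 1.69129371  0.42985386 -4.25792269]
```

Emit:
move_arm(increments=[[[0,0,-0.004,0],[0.008,0,0,0],[0.008,0,0,0],[0.008,0,0,0],[0.008,0,0,0],[0.008,0,0,0],[0,0,0,0],[0,0,0,0]]])

```text
t: 16.7
tool_pos: [0.5755, 0.0993, 0.1319]
tool_rot: [-1.445, 1.037, 1.447]
contact_force: [0.3, 0.5, -1.2]
opening: 0.0236
```

Emit:
move_arm(increments=[[[0.006,0,0,0],[0.006,0,0,0],[0.006,0,0,0],[0.006,0,0,0],[0,0,0,0],[0,0,0,0]]])

```text
t: 17.2
tool_pos: [0.5761, 0.0991, 0.127]
tool_rot: [-1.446, 1.036, 1.446]
contact_force: [-2.8, 0.3, 2.1]
opening: 0.0234
```

Emit:
move_arm(increments=[[[0.004,0,0,0],[0.004,0,0,0],[0,0,0,0],[0,0,0,0]]])

```text
t: 17.53
tool_pos: [0.5761, 0.0991, 0.1269]
tool_rot: [-1.446, 1.037, 1.446]
contact_force: [-7.4, -0.9, 12.7]
opening: 0.0236
```

```bash
python3 - <<'E'
from h import *
o,M=st(); print(M.T@o['contact_force'])
im=ctrl.get_image("scene"); cv2.imwrite("pics/home.png",cv2.resize(im["pixels"][205:305,320:445,::-1],(750,600),interpolation=2))
E
```

```text
t 17.53 p [576.1  99.1 126.9] tilt x [-0. -0. -1.] az z 108.7 az y -161.3 F [-7.4 -0.9 12.7] open 23.6 q [ 0.04  0.06  1.81 -0.    1.27 -1.85]
[-12.72196375   7.33238215   1.56338003]
```

View pics/home.png

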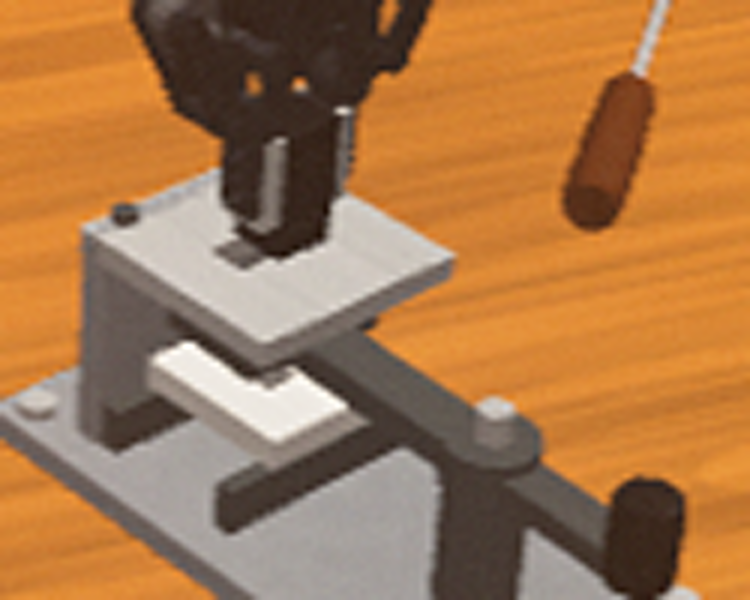

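Emit:
move_arm(increments=[[[-0.006,0.004,0,0],[0,0.003,0,0],[0,0,0,0]]])

```text
t: 17.83
tool_pos: [0.5754, 0.0987, 0.127]
tool_rot: [-1.447, 1.034, 1.443]
contact_force: [1.4, 1.4, 5.1]
opening: 0.0233
```

Emit:
move_arm(increments=[[[0,0,0,0],[0,0,0,0],[0,0,0,0],[0,0,0,0],[0,0,0,0],[0,0,0,0]]], gripper=0.35)

```text
t: 18.33
tool_pos: [0.5741, 0.0984, 0.1256]
tool_rot: [-1.446, 1.037, 1.446]
contact_force: [0.0, 0.3, -0.0]
opening: 0.0552
```

Emit:
move_arm(increments=[[[-0.02,0,0,0],[-0.05,0,0,0],[-0.1,0,0,0],[-0.12,0,0,0],[-0.12,0,0,0],[-0.06,0,0,0],[0,0,0,0],[0,0,0,0]]])

```text
t: 19.0
tool_pos: [0.5751, 0.0985, 0.2458]
tool_rot: [-1.448, 1.034, 1.443]
contact_force: [-0.6, -0.9, -0.3]
opening: 0.0554
```

```bash
python3 - <<'E'
from h import *
st()
im=ctrl.get_image("scene"); cv2.imwrite("pics/done.png",cv2.resize(im["pixels"][205:305,320:445,::-1],(750,600),interpolation=2))
C=cloud(im); m=(C[...,0]>.54)&(C[...,0]<.62)&(C[...,1]>.06)&(C[...,1]<.13)&(C[...,2]>.11)&(C[...,2]<.17)
print("scene max z",np.percentile(C[m][:,2],[2,50,98,100]),np.median(C[m],0))
im=ctrl.get_image("top");C=cloud(im); m=(C[...,0]>.54)&(C[...,0]<.62)&(C[...,1]>.06)&(C[...,1]<.13)&(C[...,2]>.11)&(C[...,2]<.17)
print("top grip top z",m.sum(),np.median(C[m],0) if m.any() else "")
E
```

```text
t 19.0 p [575.1  98.5 245.8] tilt x [ 0.004  0.    -1.   ] az z 108.7 az y -161.3 F [-0.6 -0.9 -0.3] open 55.4 q [ 0.04 -0.05  1.71 -0.    1.47 -1.86]
scene max z [0.11112721 0.1360744  0.15348984 0.15438946] [0.58132006 0.09050768 0.1360744 ]
top grip top z 120 [0.57745355 0.09504125 0.15000926]
```

View pics/done.png

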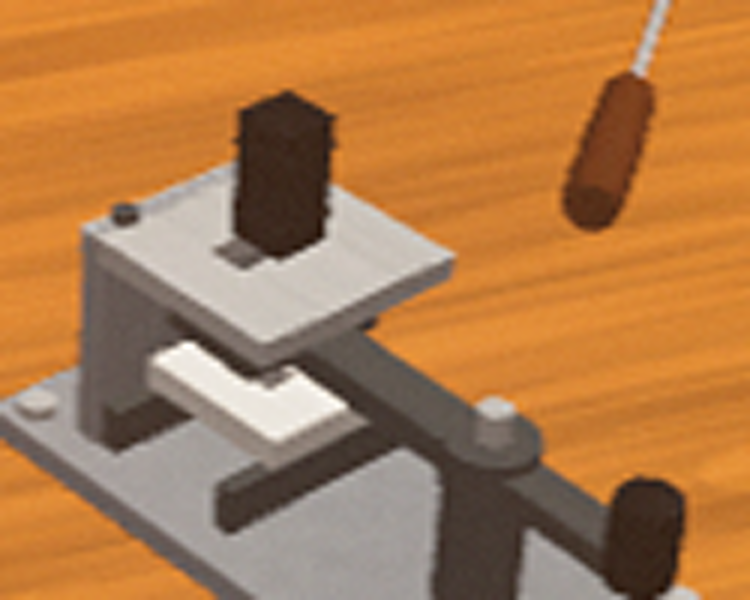

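The grip stands upright and flat on the top plate, with its top at 0.150 m, which matches the pin being home. The gripper is well clear, so I'm handing the job in.

```bash
python3 -c "
from station import ctrl
print(ctrl.finish_job())"
```

```text
the job is handed in; nothing more can be done
None
```

The pin is home in the bracket and released, and I handed the job in at about 19 s of the 72 s allowed. I took the middle-sized pin from the wooden block and threaded it through the slot and the lever eye. My first sweep across the bearing plate went the wrong way in y and missed the hole. A closer look at the first pictures put the hole about 5 mm to the +y side. The pin dropped in there and went down until the grip met the top plate.

- **Last checks:** The top camera puts the grip's top at 0.150 m, exactly home. The last picture shows it upright and flat on the plate, with the gripper about 12 cm above and touching nothing. The bystanders around the bracket and the block looked undisturbed in the close-ups; I took no wide picture at the end.
- **Forces:** The largest reading was about 15 N, when I pressed the grip onto the plate. Forces were only read at the end of each move, so a brief peak in between would not show.
- **Disagreements:** The two cameras differed by about 5 mm on where the slot was. The scene camera's own height readings for the grip's top (up to 0.154 m) were also a few mm higher than the top camera's. I settled the fit by feel instead.

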